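Clamp a candy mould on the vibrating table and start it

TASK

The hardened lollipops have to be shaken loose: carry the mould by its handle, keeping it upright, onto the bed of the vibrating table, centred lengthwise between the two jaws, and let go. Turn the crank clockwise until the blue jaw grips the mould firmly against the fixed jaw, then throw the red-ball lever into the notch marked by the green clip, and finally press the green start button on the control box all the way in. Leave the mould clamped and the lever in its notch, and do not shove the things standing around.

Things in the scene. Friction and masses are not known exactly. Their poses are not given: they have to be found in the camera images.
- shaker: Vibrating table, fixed, grey, 200 (x) by 410 (y) mm, body 50 mm high. Origin: underside centre; x points away from the robot at yaw 0, y to the left. Along its y: crank axis (-165 mm), blue moving jaw, steel bed, fixed jaw (face at +50 mm), lever gate (two grey cheeks, y 110 to 190 mm, x within 75 mm, top at z = 100 mm). The lever stands at y = 140 mm.
- bed (a point): Point on the bed's surface (z = 50 mm) midway between the fixed jaw's face and the fully open moving jaw's face; those faces are then 115 mm apart (along the shaker's y). Axes as the shaker's.
- fixed_jaw: Fixed jaw: dark steel with a rubber face, 110 long (x), 30 thick, 36 mm tall. Origin at the foot of its gripping face, which looks to the shaker's -y.
- jaw: Blue moving jaw, 110 long (x), 25 thick, 36 mm tall, with a rubber pad in front that springs back up to 4 mm. Origin at the foot of the pad's gripping face, which looks to the shaker's +y; moves along the shaker's y.
- crank (a joint): Crank angle (rad), moves the jaw 10 mm per radian (0 = fully open). Grows clockwise seen from above and closes the jaw. At 0 the crank arm points to the shaker's -x; the arm's angle from the shaker's +x is pi - value. At 4.5 the pad touches a mould that lies against the fixed jaw, at 4.7 to 4.9 it grips firmly; the crank turns with about 3 N and stays where it is left.
- crank_axis (a point): Point on the crank's upright axis at the height where the handle is gripped (120 mm above the work surface).
- crank_handle (a point): Middle of the upright black crank handle, 26 mm thick and 60 mm tall (from 86 to 146 mm above the work surface), which spins freely; it circles 55 mm from the crank axis. The steel arm lies under it, top at 86 mm.
- lever (a joint): Lever angle (rad). The lever swings in the shaker's x-z plane about lever_pivot; its lean from upright toward the shaker's +x is value - 0.48. Spring detents hold it at 0 (off), 0.32, 0.64 and 0.96; let go within about 0.1 of one it snaps in.
- lever_pivot (a point): Pivot of the lever, hidden in the machine, 20 mm above the work surface; the pivot axis is along the shaker's y.
- lever_ball (a point): Centre of the red ball (32 mm across) on the lever's end, 150 mm from the pivot; the steel stem under it is 12 mm thick.
- clip_green: Green clip on the top of the gate's outer (+y) cheek, 18 by 26 by 8 mm, origin at its underside centre. It sits beside one of the three working notches: at the shaker's x = -13 mm (lever at 0.32), +13 mm (0.64) or +42 mm (0.96), where the lever's stem crosses the gate's top.
- clip_yellow: Yellow clip, same size, marks another notch.
- clip_white: White clip, same size, marks another notch.
- mould: Loose aluminium lollipop mould, 120 (x) by 70 (y) by 30 mm, about 0.55 kg, with red and white candies in its top and a dark wooden handle rib along x on top: 90 long, 16 thick (y), from 30 to 80 mm above its underside. Origin: underside centre.
- control: Control box, fixed, black with a light top, 120 (x) by 130 (y) by 55 mm. Origin: underside centre. It carries the start button, a small black knob and a lamp.
- start_top (a point): Centre of the top of the green start button (40 mm across), about 73 mm above the work surface; press straight down.
- start (a joint): Start button travel (m): 0 up, 0.006 fully pressed, about 5 N; springs back.
- jug_red: Dark red jug with a cork, 80 mm across, 133 mm tall; origin under its centre. Bystander.
- jug_teal: Teal jug, same form. Bystander.
- jug_amber: Amber jug, same form. Bystander.
- jigger: Steel measuring cup in hourglass form, 50 mm across, 105 mm tall; origin under its centre. Bystander.
- scissors: Scissors lying flat, about 180 mm long, along x. Bystander.
- spatula: Spatula lying flat, along x. Bystander.
- candy_board: Wooden board 110 by 160 mm with striped candy slabs. Bystander.

How it is judged (in metres and radians):
On the way, in this order (a step that is already met when the one before it is completed fails the run):
1. the mould stands on the bed, lengthwise between the jaws, let go (z of mould in the frame of shaker between 0.046 and 0.056 m and x of mould in the frame of shaker between -0.03 and 0.03 m and y of mould in the frame of shaker between -0.035 and 0.025 m and angle between mould's own z axis and vertical below 0.1 rad and angle between the x axis of mould and the x axis of shaker, either way round below 0.25 rad and contact force between the fingers and mould below 0.1 N), for 0.2 s.
2. the moving jaw grips the mould against the fixed jaw (z of mould in the frame of shaker between 0.046 and 0.056 m and x of mould in the frame of shaker between -0.03 and 0.03 m and y of mould in the frame of shaker between -0.035 and 0.025 m and angle between mould's own z axis and vertical below 0.1 rad and angle between the x axis of mould and the x axis of shaker, either way round below 0.25 rad and contact force between each of jaw, fixed_jaw and mould above 2 N and angle between the x axis of mould and the x axis of shaker, either way round below 0.06 rad), for 0.2 s.
3. the lever rests in the notch with the green clip, the mould still gripped (all of step 2 and ((x of clip_green in the frame of shaker between -0.06 and 0 m and value of joint lever between 0.24 and 0.4 rad) or (x of clip_green in the frame of shaker between 0 and 0.027 m and value of joint lever between 0.56 and 0.72 rad) or (x of clip_green in the frame of shaker between 0.027 and 0.08 m and value of joint lever between 0.88 and 1.04 rad))), for 0.2 s.
4. the start button is pressed in (all of step 3 and value of joint start above 0.0045 m), for 0.05 s.
At the end, for the whole second after the job is handed in: The mould stands upright on the bed between the jaws (within 30 mm of the bed's middle lengthwise, square to 0.06 rad), gripped with more than 2 N by both jaws and at rest; the lever is within 0.08 rad of the notch beside the green clip; the start button has sprung back up (all of step 3 and linear speed of mould below 0.02 m/s and value of joint start below 0.002 m); the robot touches nothing.
It fails at once if the mould is tilted more than 0.5 rad (angle between mould's own z axis and vertical above 0.5 rad).
It fails at once if a bystander is moved more than 50 mm (distance of any of jug_red, jug_teal, jug_amber, jigger, scissors, spatula, candy_board from where it was at the start of the episode above 0.05 m).
It also fails if it takes over 72 s, if anything falls off the work surface, if the arm or the gripper's body presses on something with over 40 N, if the wrist force passes 120 N, or if a joint passes its speed limit or range.

ROBOT

A 6-joint arm with a two-finger parallel gripper is mounted at the origin on the work surface. World frame = base frame: x ahead of the robot, y to its left, z up, the work surface at z = 0. Lengths are in mm, angles in rad, forces in N, time in s.
With the tool pointing down it reaches from about 275 to 1000 mm from the base axis. Payload 8.4 kg.
Tool frame: the origin (TCP) lies where the fingers leave the gripper's body, on its centre line; the fingertips stand 73 mm ahead of it and the grasp point (between the pads) lies 54 mm ahead of it (grip_point_offset is the distance from the TCP to the grasp point, in mm); z points along the fingers, y is the direction in which the jaws open and shut (so a half turn about z gives the same grasp; the last joint's range is limited). The gripper opens to 85 mm and grips with 20 to 120 N. Pads are 22 mm wide; open, the fingers measure 114 mm over their backs; the gripper's body (76 mm by 85 mm) begins 54 mm behind the grasp point. The pads swing forward as they close: fully open they stand 13 mm farther back than shut.
Start: joints at [-1.321, 0.353, 1.633, -0, 1.155, -0.002], TCP at [155.716, -605.294, 303.881] pointing down, gripper open.
Joint ranges: [-2.63, 2.63], [-0.92, 2.1], [0.06, 2.66], [-1.3, 4.44], [0, 2.69], [-3.02, 3.02]. Speed limits (rad/s): [2.22, 2.22, 2.79, 3.14, 3.14, 3.14].

INTERFACE

Orientations are given as [roll, pitch, yaw] about the fixed x, y, z axes, in that order (R = Rz(yaw) Ry(pitch) Rx(roll)).
In Python, from rig import sense, grab_frame, sign_off, grip_point_offset gives the robot as it stands. The module is installed in compiled form; this text tells all that it offers.
- The arm moves only by the tool drive_tool, never from a script. Its argument "targets" is one flat list of numbers, 7 for each row, row after row: the shift along the tool's x, y, z in m, then the turn, a rotation vector about the tool's x, y, z in rad, then the opening, from 0 (shut) to 1 (fully open). In form: [tx, ty, tz, wx, wy, wz, grip, tx, ty, tz, wx, wy, wz, grip, ...]. A call has 1 to 12 rows; each row is the pose to reach, as a shift and turn from the pose commanded when the call began, along the tool's axes at that moment; what a row does not reach only later rows make up. A row lasts 1/12 s, in which the tool goes at most 41.7 mm and 7.16 degrees, less where a joint would pass 70% of its speed; a pose out of reach is approached as far as the arm can. A call with a gripper value outside its range is refused whole. The fingers move at their own pace and stop on an object; "force" is the grip in N (left out, the last holds). Time passes only in rows, so rows that repeat a pose let the fingers close. It gives the time, the measured TCP pose, the force and the opening at its end, in the units of the state.
- sense(): the state, without advancing time (a new reading comes with each control period).
- grab_frame(name): name is "scene" or "side" or "wrist"; returns a dict with "color" (420x560x3 uint8, blue, green, red), "vertical_fov" (degrees; the focal length in pixels is half the picture's height over the tangent of half this angle, whatever the lens; pixels are square), "cx", "cy" (the principal point, pixels), "k1" (the pictures are not rectified: a ray, as slopes to the right and down, at radius r is drawn at 1 + k1 r^2 times it, then the intrinsics apply), "world_from_camera" (4x4, takes a point from camera to world coordinates). Camera axes: x right, y down, z forward; pixel columns grow to the right and rows downward; lengths in mm; the calibration is good to about 2 mm. A picture is of the moment at which its call begins. There is no depth.
- sign_off(): hands the job in, once; it reports no verdict.
The state is a dict: "clock": time; "qpos": joint angles; "qvel": joint speeds; "joint_efforts": joint torques, N m; "eef_pos": TCP position; "tcp_rot": TCP orientation; "contact_force": force on the tool from outside, world axes, zero at the start; "wrist_torque": the same for the moment, N m; "opening": opening from 0.0 (shut) to 1.0 (fully open).
Only numpy, scipy, OpenCV 4.12 (cv2) and the standard library are available. Lean on these libraries where they do the work, as an engineer would, in place of code of your own. Each camera call takes 0.05 s, during which the arm holds its last target. There are 200 camera calls.

## Working session

There is one attempt and no reset: what is moved stays moved. The work goes in short steps, Python scripts to look and compute and a tool call to move; the robot and the scene stay as the last step left them, time stands still between calls to the robot, and variables do not carry over. Pictures are saved under pics/ and viewed, about 8 in all and at most 12, crops included, and the job is handed in when it is done.

Besides the shell and the picture viewer there is one more tool, called after ">>>" by a JSON object that holds its "op" and its "data", one argument or row to a line. drive_tool: Moves the arm, as the interface text tells. Its arguments: {"type":"object","properties":{"targets":{"type":"array"},"force":{"type":"number"}},"required":["targets"]}

```bash
mkdir -p pics; cat > h.py <<'E'
import numpy as np, cv2
from rig import *
def shot(n,f):
    d=grab_frame(n); cv2.imwrite('pics/'+f+'.png',d['color']); np.save('pics/'+f+'.npy',{k:v for k,v in d.items() if k!='color'},allow_pickle=True); return d
def ld(f): return np.load('pics/'+f+'.npy',allow_pickle=True).item()
def K(d):
    f=210/np.tan(np.radians(d['vertical_fov'])/2); return f
def px(f,u,v,z):
    d=ld(f);F=K(d);p=np.array([(u-d['cx'])/F,(v-d['cy'])/F]);q=p.copy()
    for _ in range(30): q=p/(1+d['k1']*(q@q))
    T=np.array(d['world_from_camera']);r=T[:3,:3]@[q[0],q[1],1];o=T[:3,3]
    return (o+r*(z-o[2])/r[2]).round(1)
def proj(f,P):
    d=ld(f);T=np.array(d['world_from_camera']);c=T[:3,:3].T@(np.array(P,float)-T[:3,3]);q=c[:2]/c[2]
    return (q*(1+d['k1']*(q@q))*K(d)+[d['cx'],d['cy']]).round(1)
E
python3 - <<'E'
from h import *
for n in ['scene','side','wrist']: d=shot(n,n+'0'); print(n,d['vertical_fov'],d['k1'],np.round(d['world_from_camera'],2).tolist())
s=sense(); print(s); print(grip_point_offset)
a=cv2.imread('pics/scene0.png'); cv2.imwrite('pics/s0.png',cv2.resize(a,(800,600),interpolation=cv2.INTER_CUBIC))
a=cv2.imread('pics/side0.png'); cv2.imwrite('pics/d0.png',cv2.resize(a,(800,600),interpolation=cv2.INTER_CUBIC))
E
```

```text
scene 49.462951961728706 -0.08618702705034635 [[0.57, 0.47, -0.67, 1358.83], [0.82, -0.35, 0.45, -525.01], [-0.02, -0.81, -0.59, 812.35], [0.0, 0.0, 0.0, 1.0]]
side 50.58380892286749 -0.0838153768598609 [[1.0, -0.0, 0.01, 520.15], [-0.01, -0.57, 0.82, -901.87], [0.0, -0.82, -0.57, 749.58], [0.0, 0.0, 0.0, 1.0]]
wrist 71.7609434335157 -0.02108898381564128 [[0.25, -0.93, -0.26, 222.83], [-0.97, -0.24, -0.07, -588.29], [-0.0, 0.27, -0.96, 373.63], [0.0, 0.0, 0.0, 1.0]]
{'clock': 0.15, 'qpos': array([-1.32143352e+00,  3.53521782e-01,  1.63394223e+00, -2.50187591e-05,
        1.15518718e+00, -2.40017100e-03]), 'qvel': array([ 0.00081695, -0.00264999, -0.0031897 ,  0.00056952,  0.00024732,
       -0.00048823]), 'joint_efforts': array([-3.30537268e-04, -6.05636930e+01, -3.42339170e+01,  1.50715536e-06,
        6.18650243e-03, -4.23213942e-05]), 'eef_pos': array([ 155.62149715, -605.03419554,  303.32267528]), 'tcp_rot': array([-3.14053407e+00,  2.03374960e-05,  2.51773102e-01]), 'contact_force': array([-0.81958642,  0.24799823,  0.45897751]), 'wrist_torque': array([ 0.03356589, -0.05771366, -0.0097321 ]), 'opening': 1.0011422372441003}
53.900000000000006
```

View pics/s0.png

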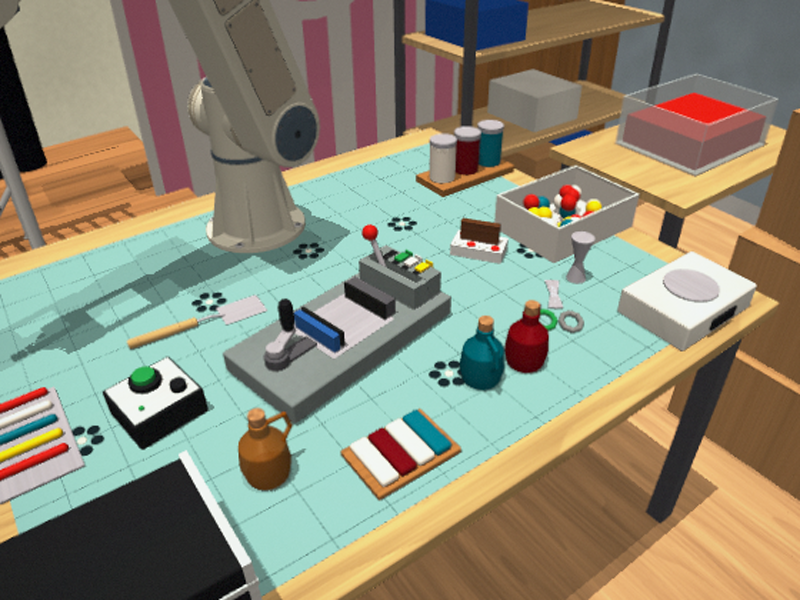

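View pics/d0.png

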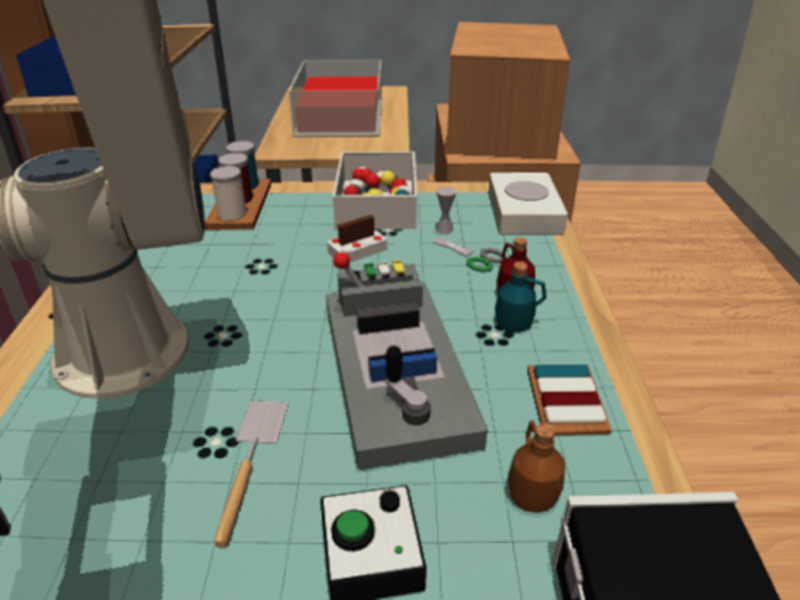

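The scene view (800 px) shows the shaker at about (340,330), with the mould behind the gate at (480,240). The control box is at (155,395) and the handle at (287,315). The side view agrees. The green clip is the leftmost one, nearest the robot. Next I'll enlarge both views.

```bash
python3 - <<'E'
from h import *
a=cv2.imread('pics/scene0.png')[145:325,70:370]; a=cv2.resize(a,None,fx=2.66,fy=2.66,interpolation=cv2.INTER_CUBIC); cv2.imwrite('pics/s1.png',a)
a=cv2.imread('pics/side0.png')[145:425,220:350]; a=cv2.resize(a,None,fx=2.14,fy=2.14,interpolation=cv2.INTER_CUBIC); cv2.imwrite('pics/d1.png',a)
E
```

```text
(no output)
```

View pics/s1.png

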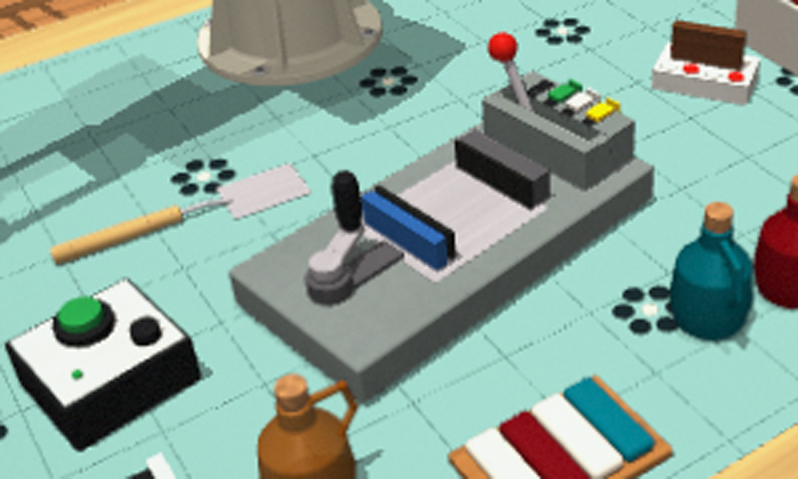

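View pics/d1.png

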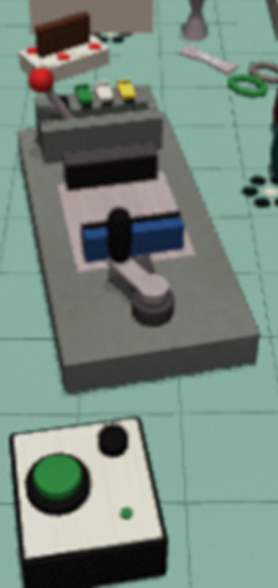

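```bash
cat > fit.py <<'E'
from h import *
from scipy.optimize import least_squares
S=lambda u,v:('scene0',u/2.66+70,v/2.66+145)
D=lambda u,v:('side0',u/2.14+220,v/2.14+145)
def W(p,P): c,s=np.cos(p[2]),np.sin(p[2]); return np.array([p[0]+c*P[0]-s*P[1],p[1]+s*P[0]+c*P[1],P[2]])
def fit(obs,x0,ex=None):
    def r(p): return np.concatenate([proj0(f,W(p,P))-[u,v] for (f,u,v),P in obs])
    o=least_squares(r,x0,x_scale=[100,100,1],diff_step=1e-4); return o.x,r(o.x).reshape(-1,2).round(1).tolist()
proj0=proj
E
python3 - <<'E'
from fit import *
import fit
h=[(S(232,278),(-100,-205,50)),(S(360,373),(100,-205,50)),(S(653,172),(100,205,50)),(D(65,368),(-100,-205,50)),(D(257,336),(100,-205,50)),(D(20,130),(-100,205,50))]
import h as H
def pj(f,P):
    d=H.ld(f);T=np.array(d['world_from_camera']);c=T[:3,:3].T@(P-T[:3,3]);q=c[:2]/c[2]
    return q*(1+d['k1']*(q@q))*H.K(d)+[d['cx'],d['cy']]
fit.proj0=pj
p,r=fit.fit(h,[550,-100,0.]); print('shaker',p,r)
for nm,z,s,d in [('ball',150,(503,47),(41,80)),('handle',116,(346,200),(119,234)),('button',73,(82,314),(59,474)),('green',108,(567,89),(83,91)),('white',108,(581,97),(104,90)),('yellow',108,(604,108),(126,88))]:
    a=px(*S(*s),z);b=px(*D(*d),z);print(nm,a,b)
    c,sn=np.cos(p[2]),np.sin(p[2])
    for q in(a,b): e=q[:2]-p[:2]; print('   loc',(c*e[0]+sn*e[1]).round(1),(-sn*e[0]+c*e[1]).round(1))
for P in [(0,-165,120),(-55,-165,116),(0,-7.5,50),(0,140,50)]: print(P,W(p,P).round(1))
m=[(S(675,23),(-45,0,80)),(S(747,37),(45,0,80)),(D(36,45),(-45,0,80)),(D(88,14),(45,0,80))]
for (f,u,v),P in m: print('rib',px(f,u,v,80))
p,r=fit.fit(m,[600,250,0.]); print('mould',p,r)
E
```

```text
shaker [ 5.15516306e+02 -6.17864215e+01  1.97677574e-01] [[-3.1, -2.6], [-1.7, 0.3], [0.8, -2.1], [-0.1, -1.5], [3.4, -1.1], [-0.2, -0.9]]
ball [413.   76.5 150. ] [413.9  75.9 150. ]
   loc -73.4 155.7
   loc -72.6 155.0
handle [ 509.4 -167.5  116. ] [ 509.4 -167.5  116. ]
   loc -26.8 -102.5
   loc -26.8 -102.5
button [ 463.5 -420.    73. ] [ 461.  -421.9   73. ]
   loc -121.4 -341.0
   loc -124.2 -342.4
green [468.1 120.6 108. ] [461.7 117.5 108. ]
   loc -10.7 188.1
   loc -17.6 186.4
white [489.8 123.2 108. ] [488.2 119.8 108. ]
   loc 11.1 186.4
   loc 8.9 183.4
yellow [521.2 129.8 108. ] [516.1 124.4 108. ]
   loc 43.2 186.7
   loc 37.1 182.4
(0, -165, 120) [ 547.9 -223.6  120. ]
(-55, -165, 116) [ 494.  -234.4  116. ]
(0, -7.5, 50) [517.  -69.1  50. ]
(0, 140, 50) [488.   75.5  50. ]
rib [391.5 338.8  80. ]
rib [468.6 385.5  80. ]
rib [387.1 285.7  80. ]
rib [458.2 380.3  80. ]
mould [425.83122736 355.81114059   0.69576174] [[-2.9, 1.1], [-2.0, -1.0], [2.4, -6.5], [0.7, -0.6]]
```

```bash
cat >> h.py <<'E'
from scipy.spatial.transform import Rotation as R
def go(x,y,z,yaw):
    s=sense(); A=R.from_euler('xyz',s['tcp_rot']); B=R.from_euler('xyz',[np.pi,0,yaw])
    t=A.inv().apply(np.array([x,y,z])-s['eef_pos'])/1000; w=(A.inv()*B).as_rotvec()
    print('t',t.round(4),'w',w.round(3),'rows',(max(np.linalg.norm(t)/.0417,np.degrees(np.linalg.norm(w))/7.16)).round(1))
E
python3 -c "
from h import *
go(440,-130,420,.2)"
```

```text
t [ 0.3938 -0.3893 -0.1163] w [-0.001  0.     0.052] rows 13.6
```

>>> {"op": "drive_tool", "data": {
  "targets": [0.39,-0.39,-0.117,0,0,0.05,1,0.39,-0.39,-0.117,0,0,0.05,1,0.39,-0.39,-0.117,0,0,0.05,1,0.39,-0.39,-0.117,0,0,0.05,1,0.39,-0.39,-0.117,0,0,0.05,1,0.39,-0.39,-0.117,0,0,0.05,1,0.39,-0.39,-0.117,0,0,0.05,1,0.39,-0.39,-0.117,0,0,0.05,1,0.39,-0.39,-0.117,0,0,0.05,1,0.39,-0.39,-0.117,0,0,0.05,1,0.39,-0.39,-0.117,0,0,0.05,1,0.39,-0.39,-0.117,0,0,0.05,1]
}}

```text
clock: 1.15
eef_pos: [404.8, -182.2, 408.2]
tcp_rot: [3.141, -0.0, 0.202]
contact_force: [0.6, 0.3, 0.1]
opening: 1.0
```

>>> {"op": "drive_tool", "data": {
  "targets": [0.06,-0.04,-0.01,0,0,0.0,1,0.06,-0.04,-0.01,0,0,0,1,0.06,-0.04,-0.01,0,0,0,1,0.06,-0.04,-0.01,0,0,0,1,0.06,-0.04,-0.01,0,0,0,1]
}}

```text
clock: 1.57
eef_pos: [454.8, -133.0, 417.2]
tcp_rot: [-3.141, 0.001, 0.203]
contact_force: [-0.5, 0.3, 0.4]
opening: 1.001
```

```bash
python3 - <<'E'
from h import *
d=shot('wrist','w1'); s=sense(); print(s['clock'],s['eef_pos'],s['tcp_rot'])
cv2.imwrite('pics/w1b.png',cv2.resize(d['color'],(800,600),interpolation=cv2.INTER_CUBIC))
E
```

```text
1.6167 [ 454.53067211 -133.41179308  417.19384343] [-3.14145622e+00  1.16958361e-03  2.01515582e-01]
```

View pics/w1b.png

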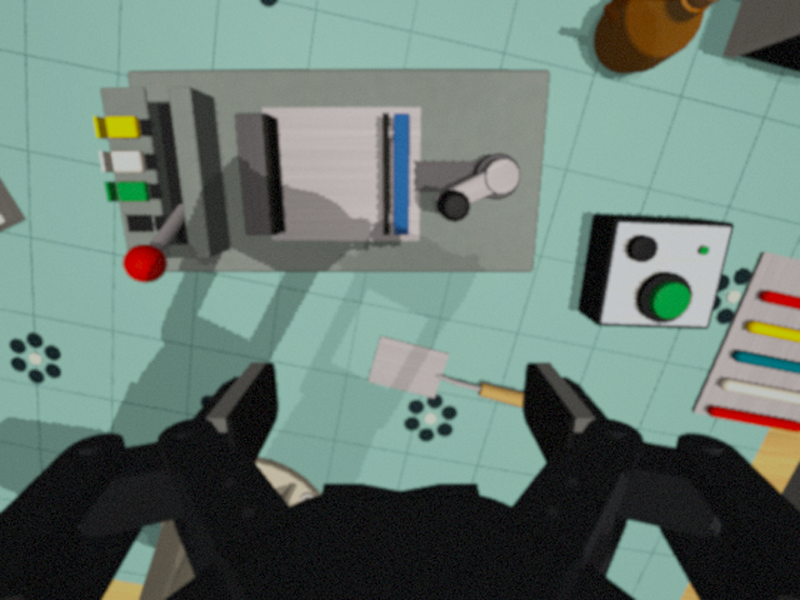

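The wrist view shows the shaker from above, with body corners at (130,72), (549,71) and (530,271). The ball is at (145,263) and the handle top at (455,204). The button is at (671,299), the green clip at (128,191), and the fixed-jaw face edge at about x=268.

```bash
cat > s2.py <<'E'
from fit import *
import fit, h as H
def pj(f,P):
    d=H.ld(f);T=np.array(d['world_from_camera']);c=T[:3,:3].T@(P-T[:3,3]);q=c[:2]/c[2]
    return q*(1+d['k1']*(q@q))*H.K(d)+[d['cx'],d['cy']]
fit.proj0=pj
E
python3 - <<'E'
from s2 import *
V=lambda u,v:('w1',u*.7,v*.7)
o=[(V(130,72),(100,205,50)),(V(549,71),(100,-205,50)),(V(530,271),(-100,-205,50)),(V(145,263),(-69.3,140,153)),(V(265,113),(55,50,86)),(V(272,235),(-55,50,86))]
p,r=fit.fit(o,[515,-50,.2]); print(p,r)
c,sn=np.cos(p[2]),np.sin(p[2])
def loc(q): e=q[:2]-p[:2]; return np.round([c*e[0]+sn*e[1],-sn*e[0]+c*e[1]],1)
for n,q in [('ball w',px(*V(145,263),153)),('ball s',px(*S(503,47),153)),('ball d',px(*D(41,80),153)),('handle w',px(*V(455,204),146)),('handle s',px(*S(346,200),116)),('handle d',px(*D(119,234),116)),('jawface',px(*V(385,174),86)),('green',px(*V(126,191),108)),('white',px(*V(124,161),108)),('yellow',px(*V(118,127),108)),('button w',px(*V(671,299),73)),('axis',px(*V(502,176),95))]: print(n,q,loc(q))
for P in [(0,-165,120),(0,-7.5,50),(0,15,50),(-69.3,140,153)]: print(P,W(p,P).round(1))
E
```

```text
[ 5.11584449e+02 -5.42168045e+01  1.93039821e-01] [[-8.1, -2.3], [-2.7, -0.2], [-2.1, 2.4], [2.9, -0.0], [4.0, 0.0], [4.9, 0.3]]
ball w [416.   73.3 153. ] [-69.3 143.5]
ball s [417.3  73.8 153. ] [-68.  143.7]
ball d [414.4  71.  153. ] [-71.4 141.5]
handle w [ 512.6 -167.3  146. ] [ -20.7 -111.2]
handle s [ 509.4 -167.5  116. ] [ -23.9 -110.8]
handle d [ 509.4 -167.5  116. ] [ -23.9 -110.8]
jawface [ 524.4 -105.4   86. ] [  2.8 -52.7]
green [464.6 118.7 108. ] [-12.9 178.7]
white [490.3 121.2 108. ] [ 12.8 176.2]
yellow [517.7 127.3 108. ] [ 40.8 177. ]
button w [ 461.5 -423.2   73. ] [-119.9 -352.5]
axis [ 544.  -210.6   95. ] [   1.8 -159.7]
(0, -165, 120) [ 543.2 -216.2  120. ]
(0, -7.5, 50) [513.  -61.6  50. ]
(0, 15, 50) [508.7 -39.5  50. ]
(-69.3, 140, 153) [416.7  69.9 153. ]
```

```bash
python3 -c "
from h import *
go(400,325,360,.55)"
```

```text
t [ 0.0384 -0.46    0.0572] w [-0.     0.001 -0.348] rows 11.2
```

>>> {"op": "drive_tool", "data": {
  "targets": [0.038,-0.46,0.057,0,0,-0.35,1,0.038,-0.46,0.057,0,0,-0.35,1,0.038,-0.46,0.057,0,0,-0.35,1,0.038,-0.46,0.057,0,0,-0.35,1,0.038,-0.46,0.057,0,0,-0.35,1,0.038,-0.46,0.057,0,0,-0.35,1,0.038,-0.46,0.057,0,0,-0.35,1,0.038,-0.46,0.057,0,0,-0.35,1,0.038,-0.46,0.057,0,0,-0.35,1,0.038,-0.46,0.057,0,0,-0.35,1,0.038,-0.46,0.057,0,0,-0.35,1,0.038,-0.46,0.057,0,0,-0.35,1]
}}

```text
clock: 2.62
eef_pos: [399.7, 328.8, 359.7]
tcp_rot: [-3.14, 0.0, 0.552]
contact_force: [1.1, -0.0, -1.1]
opening: 0.998
```

>>> {"op": "drive_tool", "data": {
  "targets": [0,0,0,0,0,0,1,0,0,0,0,0,0,1,0,0,0,0,0,0,1,0,0,0,0,0,0,1]
}}

```text
clock: 2.95
eef_pos: [400.8, 323.6, 360.9]
tcp_rot: [3.141, -0.0, 0.55]
contact_force: [-0.5, 0.4, 0.0]
opening: 1.004
```

```bash
python3 - <<'E'
from h import *
d=shot('wrist','w2'); s=sense(); print(s['clock'],s['eef_pos'],s['tcp_rot'],s['qpos'])
cv2.imwrite('pics/w2b.png',cv2.resize(d['color'],(800,600),interpolation=cv2.INTER_CUBIC))
E
```

```text
3.0 [400.79217853 323.79453402 360.96905084] [ 3.14140463e+00 -3.69025369e-04  5.49649341e-01] [ 6.76742282e-01  1.26905482e-01  1.79843111e+00 -2.48783631e-04
  1.21591386e+00  1.69797571e+00]
```

View pics/w2b.png

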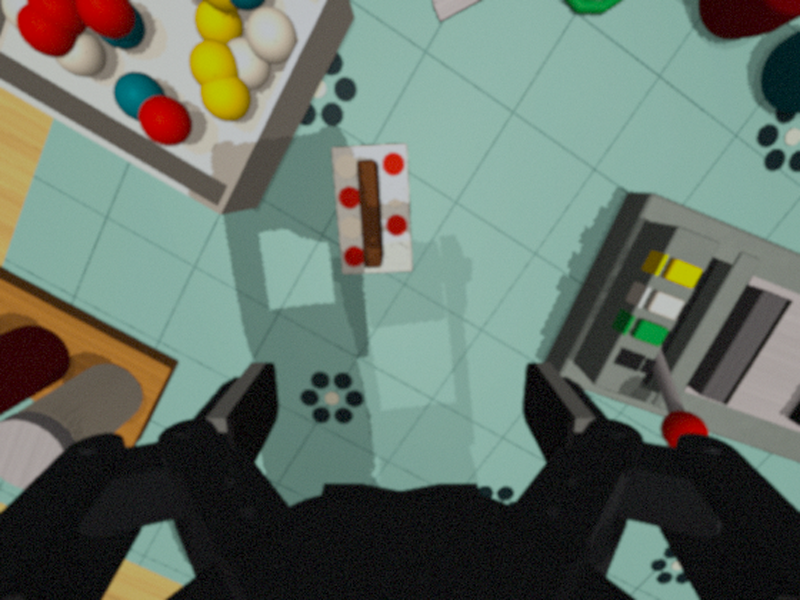

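The mould shows clearly. The rib runs from (369,161) to (374,264), and the top corners are (332,148), (407,143) and (412,271).

```bash
python3 - <<'E'
from s2 import *
V=lambda u,v:('w2',u*.7,v*.7)
o=[(V(369,162),(45,0,80)),(V(374,265),(-45,0,80)),(V(332,148),(60,35,30)),(V(407,143),(60,-35,30)),(V(412,271),(-60,-35,30))]
p,r=fit.fit(o,[460,340,.55]); print(p,r)
p2,r2=fit.fit(o[:2],[460,340,.55]); print(p2,r2)
print(px(*V(684,430),153), 'ball; exp 416,73'); 
for n,q in [('g',(651,331)),('w',(667,303)),('y',(684,271))]: print(n,px(*V(*q),108))
go(p[0],p[1],180,p[2])
E
```

```text
[422.28226287 364.26275112   0.59274536] [[-1.4, -1.7], [-0.1, 2.6], [-0.1, -0.9], [0.9, 0.0], [0.8, 0.3]]
[422.99853485 363.71788608   0.5779496 ] [[-0.1, -2.0], [0.1, 2.3]]
[415.8  72.6 153. ] ball; exp 416,73
g [465.8 115.9 108. ]
w [491.6 120.7 108. ]
y [519.3 126.8 108. ]
t [ 0.0394 -0.0233  0.181 ] w [ 0.    -0.    -0.043] rows 4.5
```

>>> {"op": "drive_tool", "data": {
  "targets": [0.04,-0.023,0.08,0,0,-0.036,1,0.04,-0.023,0.11,0,0,-0.036,1,0.04,-0.023,0.15,0,0,-0.036,1,0.04,-0.023,0.18,0,0,-0.036,1,0.04,-0.023,0.2,0,0,-0.036,1,0.04,-0.023,0.22,0,0,-0.036,1,0.04,-0.023,0.235,0,0,-0.036,1,0.04,-0.023,0.247,0,0,-0.036,1,0.04,-0.023,0.247,0,0,-0.036,1,0.04,-0.023,0.247,0,0,-0.036,0.7,0.04,-0.023,0.247,0,0,-0.036,0.5,0.04,-0.023,0.247,0,0,-0.036,0.5],
  "force": 60
}}

```text
clock: 4.0
eef_pos: [423.1, 366.3, 115.1]
tcp_rot: [-3.141, -0.002, 0.587]
contact_force: [1.0, 0.1, 0.8]
opening: 0.603
```

```bash
python3 - <<'E'
from h import *
d=shot('wrist','w3'); s=sense(); print(s['clock'],s['eef_pos'],s['tcp_rot'],s['opening'],s['contact_force'])
cv2.imwrite('pics/w3b.png',d['color'])
E
```

```text
4.05 [422.97018563 366.29327559 115.00007359] [-3.14129950e+00 -2.30754384e-03  5.87615499e-01] 0.5189761227064685 [-1.34753391 -0.91494272  0.74598163]
```

View pics/w3b.png

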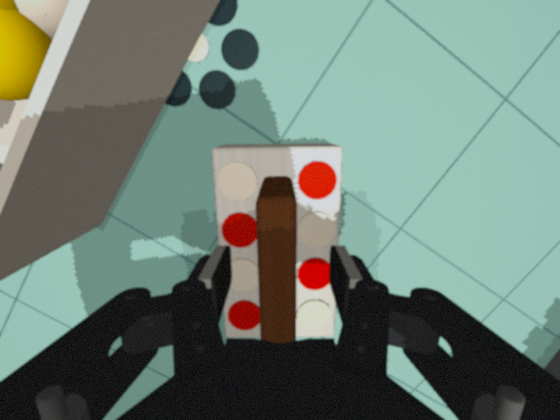

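The rib (column 277) sits midway between the fingers (205 and 345), so I'll close and lift.

>>> {"op": "drive_tool", "data": {
  "targets": [0,0,0,0,0,0,0.05,0,0,0,0,0,0,0.05,0,0,0,0,0,0,0.05,0,0,0,0,0,0,0.05,0,0,0,0,0,0,0.05,0,0,0,0,0,0,0.05,0,0,-0.01,0,0,0,0.05,0,0,-0.03,0,0,0,0.05,0,0,-0.06,0,0,0,0.05,0,0,-0.1,0,0,0,0.05,0,0,-0.14,0,0,0,0.05,0,0,-0.14,0,0,0,0.05],
  "force": 80
}}

```text
clock: 5.05
eef_pos: [424.6, 367.7, 261.1]
tcp_rot: [-3.141, -0.01, 0.588]
contact_force: [1.8, 1.2, -5.0]
opening: 0.177
```

```bash
python3 - <<'E'
from h import *
s=sense(); print(s['clock'],s['eef_pos'],s['tcp_rot'],s['opening'],s['contact_force'],s['wrist_torque'])
go(509.5,-41,250,.193)
E
```

```text
5.05 [424.59680635 367.69330438 261.064407  ] [-3.14053062 -0.01000202  0.5877932 ] 0.17741753179708292 [ 1.81294096  1.20376522 -4.99557856] [ 0.09230206 -0.04121659 -0.00564864]
t [-0.1561  0.3872  0.0091] w [-0.003 -0.01   0.395] rows 10.0
```

>>> {"op": "drive_tool", "data": {
  "targets": [0,0.0,-0.04,0,0,0,0.05,-0.156,0.391,-0.045,0,0,0.395,0.05,-0.156,0.391,-0.045,0,0,0.395,0.05,-0.156,0.391,-0.045,0,0,0.395,0.05,-0.156,0.391,-0.045,0,0,0.395,0.05,-0.156,0.391,-0.045,0,0,0.395,0.05,-0.156,0.391,-0.045,0,0,0.395,0.05,-0.156,0.391,-0.045,0,0,0.395,0.05,-0.156,0.391,-0.045,0,0,0.395,0.05,-0.156,0.391,-0.045,0,0,0.395,0.05,-0.156,0.391,-0.045,0,0,0.395,0.05,-0.156,0.391,-0.045,0,0,0.395,0.05]
}}

```text
clock: 6.05
eef_pos: [509.6, -51.8, 298.0]
tcp_rot: [3.139, 0.001, 0.19]
contact_force: [0.3, -0.3, -5.6]
opening: 0.178
```

>>> {"op": "drive_tool", "data": {
  "targets": [0,0,0,0,0,0,0.05,0,0,0,0,0,0,0.05,0,0,0,0,0,0,0.05,0,0,0,0,0,0,0.05]
}}

```text
clock: 6.38
eef_pos: [508.8, -44.9, 298.3]
tcp_rot: [-3.141, 0.001, 0.194]
contact_force: [-0.1, 0.4, -6.3]
opening: 0.175
```

```bash
python3 - <<'E'
from h import *
d=shot('wrist','w4'); shot('side','d4'); s=sense(); print(s['clock'],s['eef_pos'],s['tcp_rot'],s['opening'])
cv2.imwrite('pics/w4b.png',cv2.resize(d['color'],(800,600)))
go(509.9,-45.4,170,.193)
E
```

```text
6.4833 [509.04508864 -44.92526308 298.48962034] [-3.14136734e+00  3.84252934e-04  1.94496592e-01] 0.1769765155432056
t [0.0008 0.0007 0.1285] w [-0.     0.     0.001] rows 3.1
```

View pics/w4b.png

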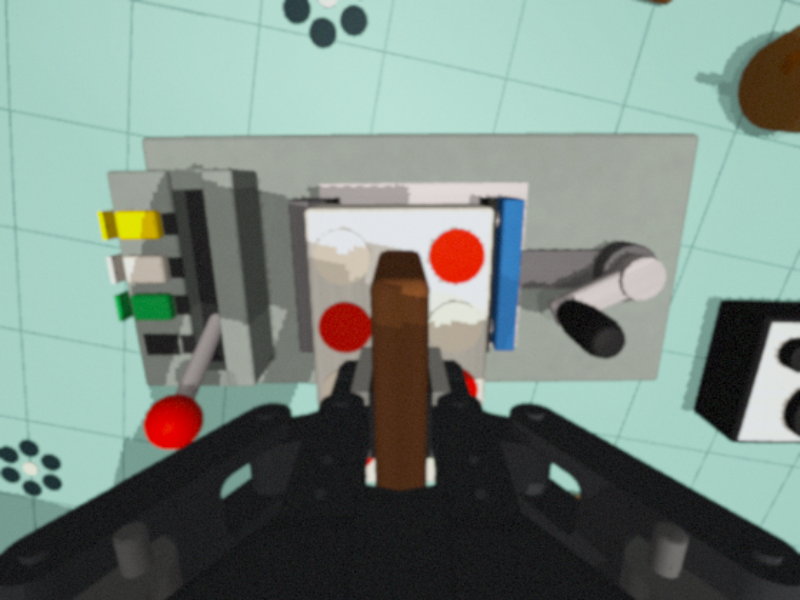

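The mould is held above the bed and looks square to it. I can see the ball at (173,421), body corners at (145,138), (696,135) and (657,379), and the fixed jaw's far edge near (340,200). I'll refit the shaker from this closer view.

```bash
python3 - <<'E'
from s2 import *
V=lambda u,v:('w4',u*.7,v*.7)
V1=lambda u,v:('w1',u*.7,v*.7);V2=lambda u,v:('w2',u*.7,v*.7)
o=[(V(145,138),(100,205,50)),(V(696,135),(100,-205,50)),(V(657,379),(-100,-205,50)),(V(173,421),(-69.3,140,153)),(V(341,200),(55,50,86))]
p,r=fit.fit(o,[511,-50,.19]); print(p,r)
q=o[1:]+[(V1(549,71),(100,-205,50)),(V1(530,271),(-100,-205,50)),(V1(145,263),(-69.3,140,153)),(V1(265,113),(55,50,86)),(V1(272,235),(-55,50,86)),(V2(684,430),(-69.3,140,153))]
p,r=fit.fit(q,[511,-50,.19]); print(p,r)
for P in [(0,-165,120),(0,5,50),(-69.3,140,153)]: print(P,W(p,P).round(1))
for P in [(-60,-41,50),(60,35,50)]: print(W(p,P))
for a,z in [((605,342),146),((614,338),146),((173,421),153)]: print(px(*V(*a),z))
for u in [(498,198),(490,345)]: 
  e=px(*V(*u),86)[:2]-p[:2];c,s=np.cos(p[2]),np.sin(p[2]);print('jaw',c*e[0]+s*e[1],-s*e[0]+c*e[1])
print('mould corners', [px(*V(*u),298.5-116+32) for u in [(306,208),(494,207)]])
E
```

```text
[ 5.12119334e+02 -5.64512764e+01  1.93839179e-01] [[-8.0, -1.9], [0.5, -0.2], [-3.1, 3.1], [7.8, -0.5], [0.6, -0.1]]
[ 5.12133066e+02 -5.32152310e+01  1.95462836e-01] [[-2.5, -1.2], [-5.4, 2.4], [4.1, -0.9], [-2.9, -0.7], [-3.4, -1.2], [-2.5, 1.6], [2.2, -0.4], [3.2, -0.5], [4.3, -0.2], [2.0, -0.0]]
(0, -165, 120) [ 544.2 -215.1  120. ]
(0, 5, 50) [511.2 -48.3  50. ]
(-69.3, 140, 153) [417.   70.7 153. ]
[ 461.23863689 -105.08773894   50.        ]
[564.19281878  -7.22847044  50.        ]
[ 510.7 -166.   146. ]
[ 514.1 -170.4  146. ]
[415.3  74.1 153. ]
jaw 55.326975016070904 -57.118054784748516
jaw -49.77089695371727 -57.61535491748116
mould corners [array([ 5.604e+02, -4.000e-01,  2.145e+02]), array([573.8, -67.6, 214.5])]
```

>>> {"op": "drive_tool", "data": {
  "targets": [0.002,0.005,0.03,0,0,0,0.05,0.002,0.005,0.06,0,0,0,0.05,0.002,0.005,0.085,0,0,0,0.05,0.002,0.005,0.105,0,0,0,0.05,0.002,0.005,0.115,0,0,0,0.05,0.002,0.005,0.122,0,0,0,0.05,0.002,0.005,0.127,0,0,0,0.05,0.002,0.005,0.13,0,0,0,0.05,0.002,0.005,0.132,0,0,0,0.05,0.002,0.005,0.132,0,0,0,0.05]
}}

```text
clock: 7.32
eef_pos: [512.6, -50.5, 167.1]
tcp_rot: [3.141, -0.001, 0.193]
contact_force: [0.5, -0.4, -6.0]
opening: 0.176
```

```bash
python3 - <<'E'
from h import *
s=sense(); print(s['clock'],s['eef_pos'],s['tcp_rot'],s['opening'],s['contact_force'])
d=shot('wrist','w5'); cv2.imwrite('pics/w5b.png',d['color'])
E
```

```text
7.3167 [512.62088655 -50.51773923 167.11893123] [ 3.14131254e+00 -9.51307187e-04  1.92899711e-01] 0.175879309020435 [ 0.51080635 -0.43264622 -6.04972588]
```

View pics/w5b.png

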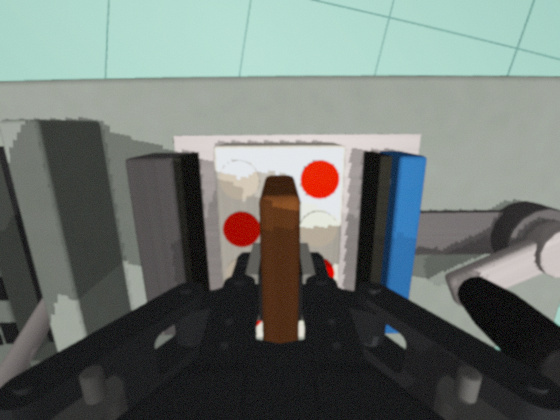

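The mould (columns 215–345) sits between the jaws (columns 200 and 360) with clearance on both sides, and it is square and lengthwise centred. The full weight is still carried, so I'll lower another 2.5 mm and release.

>>> {"op": "drive_tool", "data": {
  "targets": [0,0,0.001,0,0,0,0.05,0,0,0.002,0,0,0,0.05,0,0,0.0025,0,0,0,0.05,0,0,0.0025,0,0,0,0.05]
}}

```text
clock: 7.7
eef_pos: [512.4, -50.6, 164.3]
tcp_rot: [3.141, -0.0, 0.193]
contact_force: [-0.3, 0.9, -5.8]
opening: 0.177
```

>>> {"op": "drive_tool", "data": {
  "targets": [0,0,0.001,0,0,0,0.05,0,0,0.002,0,0,0,0.05,0,0,0.002,0,0,0,0.05]
}}

```text
clock: 7.95
eef_pos: [512.3, -50.4, 164.2]
tcp_rot: [-3.142, -0.0, 0.193]
contact_force: [-9.7, 3.1, 21.1]
opening: 0.176
```

>>> {"op": "drive_tool", "data": {
  "targets": [0,0,-0.0015,0,0,0,0.05,0,0,-0.0015,0,0,0,0.4,0,0,-0.0015,0,0,0,0.6,0,0,-0.0015,0,0,0,0.6,0,0,-0.0015,0,0,0,0.6,0,0,-0.03,0,0,0,0.6,0,0,-0.065,0,0,0,0.6,0,0,-0.1,0,0,0,0.6,0,0,-0.13,0,0,0,0.6,0,0,-0.13,0,0,0,0.6]
}}

```text
clock: 8.78
eef_pos: [515.0, -50.8, 298.1]
tcp_rot: [3.139, -0.009, 0.193]
contact_force: [1.1, -0.0, 0.5]
opening: 0.599
```

```bash
python3 - <<'E'
from h import *
s=sense(); print(s['clock'],s['eef_pos'],s['tcp_rot'],s['opening'],s['contact_force'])
d=shot('wrist','w6'); cv2.imwrite('pics/w6b.png',cv2.resize(d['color'],(800,600)))
E
```

```text
8.7833 [515.00386961 -50.83529956 298.06455   ] [ 3.13886423 -0.00895712  0.19278954] 0.5990841097904452 [ 1.1333942 -0.0339463  0.4702953]
```

View pics/w6b.png

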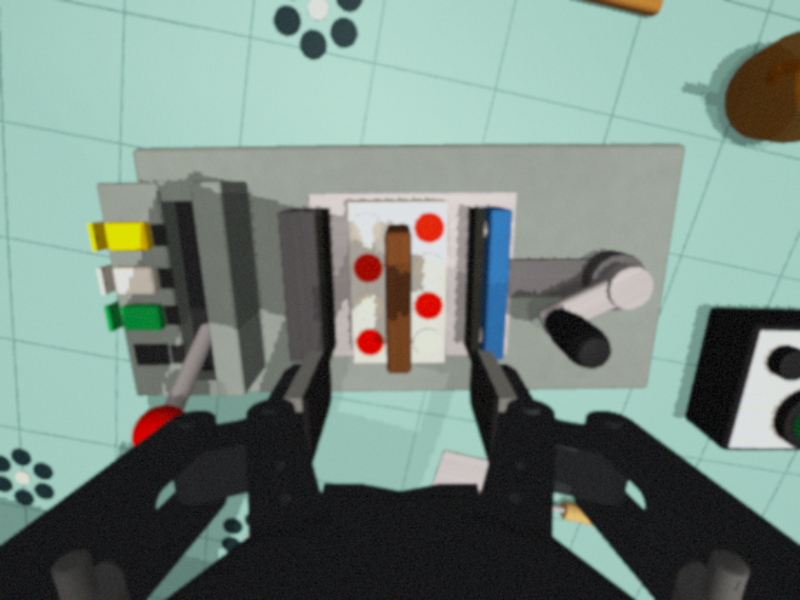

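The mould stands square on the bed: it spans columns 350–446, with the fixed-jaw face at about 332 and the pad at about 470. The crank handle's top is at (593,348) and the axis cap at (630,287). Next I'll triangulate the crank.

```bash
python3 - <<'E'
from s2 import *
V=lambda u,v:('w6',u*.7,v*.7);V1=lambda u,v:('w1',u*.7,v*.7);V4=lambda u,v:('w4',u*.7,v*.7)
def tri(obs):
    r=lambda X:np.concatenate([pj(f,X)-[u,v] for f,u,v in obs]); o=least_squares(r,[520,-190,100],x_scale=100); return o.x.round(1),r(o.x).round(1)
print('cap',tri([V(630,287),V1(502,176),V4(643,278)]),tri([V(630,287),V1(502,176),V4(643,278),S(326,262),D(152,287)]))
print('htop',tri([V(593,348),V1(455,204),V4(606,341),S(345,178),D(120,214)]))
print('hmid',tri([S(346,200),D(119,234)]))
print('htop146',[px(*a,146) for a in [V(593,348),V1(455,204),V4(606,341),S(345,178),D(120,214)]])
E
```

```text
cap (array([ 544.4, -212.4,   86.7]), array([ 0.2,  0.1, -0.1,  0.1, -0.2, -0.1])) (array([ 544.2, -212.7,   86.1]), array([ 0.1,  0.1, -0. ,  0.2, -0.3, -0.1, -0.7,  0. ,  0.9, -0.3]))
htop (array([ 511.8, -167.8,  143.5]), array([-0.4,  0.9,  0. ,  0.6,  0.3, -1.3, -0.5, -0. ,  0.5, -0.4]))
hmid (array([ 509.4, -167.6,  116. ]), array([-0.,  0., -0., -0.]))
htop146 [array([ 513.4, -166.4,  146. ]), array([ 512.6, -167.3,  146. ]), array([ 511.4, -166.4,  146. ]), array([ 515.7, -168.1,  146. ]), array([ 510.7, -172. ,  146. ])]
```

```bash
python3 -c "
from h import *
go(511.3,-167.6,174,.193)"
```

```text
t [-0.0258  0.114   0.1214] w [ 0.002 -0.006 -0.   ] rows 4.0
```

>>> {"op": "drive_tool", "data": {
  "targets": [-0.006,0.03,0,0,0,0,0.7,-0.014,0.065,0,0,0,0,0.7,-0.022,0.1,0.01,0,0,0,0.7,-0.025,0.114,0.03,0,0,0,0.7,-0.025,0.114,0.06,0,0,0,0.7,-0.025,0.114,0.085,0,0,0,0.7,-0.025,0.114,0.105,0,0,0,0.7,-0.025,0.114,0.118,0,0,0,0.7,-0.025,0.114,0.118,0,0,0,0.7,-0.025,0.114,0.118,0,0,0,0.7]
}}

```text
clock: 9.67
eef_pos: [508.7, -166.9, 172.8]
tcp_rot: [-3.14, 0.003, 0.193]
contact_force: [0.1, -0.9, 0.3]
opening: 0.704
```

```bash
python3 - <<'E'
from h import *
s=sense(); print(s['clock'],s['eef_pos'],s['tcp_rot'],s['opening'],s['contact_force'])
go(511.3,-167.6,174,.193)
E
```

```text
9.6667 [ 508.67017579 -166.94094894  172.76654155] [-3.14004845e+00  2.75397137e-03  1.92773369e-01] 0.703601284449208 [ 0.09768961 -0.9143881   0.30204296]
t [ 0.0025  0.0011 -0.0012] w [-0.002  0.003 -0.   ] rows 0.1
```

Within tolerance, so I'll close gently on the handle.

>>> {"op": "drive_tool", "data": {
  "targets": [0.0025,0.001,0,0,0,0,0.2,0.0025,0.001,0,0,0,0,0.2,0.0025,0.001,0,0,0,0,0.2,0.0025,0.001,0,0,0,0,0.2,0.0025,0.001,0,0,0,0,0.2],
  "force": 30
}}

```text
clock: 10.08
eef_pos: [512.6, -167.5, 175.3]
tcp_rot: [3.141, -0.001, 0.193]
contact_force: [-0.7, 2.6, 4.9]
opening: 0.299
```

```bash
cat > arc.py <<'E'
from h import *
import sys
v0,v1,n,ax,ay,r=map(float,sys.argv[1:]); n=int(n)
s=sense(); print(s['clock'],s['eef_pos'].round(1),s['tcp_rot'].round(3),s['opening'].round(3),s['contact_force'].round(1))
e=s['eef_pos'][:2]-[ax,ay]; print('r',np.hypot(*e),'val',(np.pi-(np.arctan2(e[1],e[0])-.194))%(2*np.pi))
A=R.from_euler('xyz',s['tcp_rot'])
for v in np.linspace(v0,v1,n+1)[1:]:
    a=np.pi-v+.194; P=np.array([ax+r*np.cos(a),ay+r*np.sin(a),s['eef_pos'][2]])
    print(v.round(3),(A.inv().apply(P-s['eef_pos'])/1000).round(4)[:2].tolist())
E
python3 arc.py 1.13 2.63 12 544.3 -212.6 55
```

```text
Traceback (most recent call last):
  File "arc.py", line 4, in <module>
    s=sense(); print(s['clock'],s['eef_pos'].round(1),s['tcp_rot'].round(3),s['opening'].round(3),s['contact_force'].round(1))
                                                                            ^^^^^^^^^^^^^^^^^^
AttributeError: 'float' object has no attribute 'round'
```

```bash
sed -i "s/s\['opening'\].round(3)/round(s['opening'],3)/" arc.py
python3 arc.py 1.13 2.63 12 544.3 -212.6 55
```

```text
10.0833 [ 512.6 -167.5  175.3] [ 3.141e+00 -1.000e-03  1.930e-01] 0.299 [-0.7  2.6  4.9]
r 55.18485353977247 val 1.1521942243195507
1.255 [0.0053, -0.0019]
1.38 [0.012, -0.0036]
1.505 [0.0188, -0.0045]
1.63 [0.0257, -0.0045]
1.755 [0.0325, -0.0037]
1.88 [0.0392, -0.002]
2.005 [0.0456, 0.0005]
2.13 [0.0516, 0.0037]
2.255 [0.0572, 0.0077]
2.38 [0.0623, 0.0124]
2.505 [0.0667, 0.0176]
2.63 [0.0704, 0.0234]
```

>>> {"op": "drive_tool", "data": {
  "targets": [0.0053,-0.0019,0,0,0,0,0.2,0.012,-0.0036,0,0,0,0,0.2,0.0188,-0.0045,0,0,0,0,0.2,0.0257,-0.0045,0,0,0,0,0.2,0.0325,-0.0037,0,0,0,0,0.2,0.0392,-0.002,0,0,0,0,0.2,0.0456,0.0005,0,0,0,0,0.2,0.0516,0.0037,0,0,0,0,0.2,0.0572,0.0077,0,0,0,0,0.2,0.0623,0.0124,0,0,0,0,0.2,0.0667,0.0176,0,0,0,0,0.2,0.0704,0.0234,0,0,0,0,0.2]
}}

```text
clock: 11.08
eef_pos: [588.0, -175.5, 175.5]
tcp_rot: [-3.14, -0.005, 0.192]
contact_force: [7.1, 9.8, 1.2]
opening: 0.296
```

```bash
python3 arc.py 2.63 4.13 12 544.3 -212.6 55
```

```text
11.0833 [ 588.  -175.5  175.5] [-3.14  -0.005  0.192] 0.296 [7.1 9.8 1.2]
r 57.30832264070753 val 2.6316584076983065
2.755 [0.0009, 0.0072]
2.88 [0.0031, 0.0137]
3.005 [0.0045, 0.0205]
3.13 [0.005, 0.0273]
3.255 [0.0047, 0.0342]
3.38 [0.0035, 0.041]
3.505 [0.0015, 0.0475]
3.63 [-0.0014, 0.0538]
3.755 [-0.005, 0.0596]
3.88 [-0.0092, 0.065]
4.005 [-0.0142, 0.0698]
4.13 [-0.0196, 0.0739]
```

>>> {"op": "drive_tool", "data": {
  "targets": [0.0035,0.006,0,0,0,0,0.2,0.006,0.0123,0,0,0,0,0.2,0.0075,0.019,0,0,0,0,0.2,0.008,0.0258,0,0,0,0,0.2,0.0077,0.0327,0,0,0,0,0.2,0.0065,0.0395,0,0,0,0,0.2,0.0045,0.046,0,0,0,0,0.2,0.0016,0.0523,0,0,0,0,0.2,-0.002,0.0581,0,0,0,0,0.2,-0.0062,0.0635,0,0,0,0,0.2,-0.0112,0.0683,0,0,0,0,0.2,-0.0166,0.0724,0,0,0,0,0.2]
}}

```text
clock: 12.08
eef_pos: [583.6, -251.6, 175.2]
tcp_rot: [-3.142, -0.001, 0.193]
contact_force: [-0.1, 7.0, 7.6]
opening: 0.295
```

>>> {"op": "drive_tool", "data": {
  "targets": [0,0,0,0,0,0,0.2,0,0,0,0,0,0,0.2]
}}

```text
clock: 12.25
eef_pos: [582.6, -252.3, 175.2]
tcp_rot: [3.141, 0.001, 0.193]
contact_force: [-4.2, -0.3, 9.2]
opening: 0.295
```

```bash
python3 arc.py 4.13 4.8 6 544.3 -212.6 55; python3 - <<'E'
from h import *
d=shot('wrist','w7'); cv2.imwrite('pics/w7b.png',d['color'])
E
```

```text
12.25 [ 582.6 -252.3  175.2] [3.141e+00 1.000e-03 1.930e-01] 0.295 [-4.2 -0.3  9.2]
r 55.222880647508845 val 4.1390146367375475
4.242 [-0.005, 0.0026]
4.353 [-0.0106, 0.0051]
4.465 [-0.0165, 0.007]
4.577 [-0.0225, 0.0081]
4.688 [-0.0286, 0.0086]
4.8 [-0.0348, 0.0084]
```

>>> {"op": "drive_tool", "data": {
  "targets": [-0.005,0.0026,0,0,0,0,0.2,-0.0106,0.0051,0,0,0,0,0.2,-0.0165,0.007,0,0,0,0,0.2,-0.0225,0.0081,0,0,0,0,0.2,-0.0286,0.0086,0,0,0,0,0.2,-0.0348,0.0084,0,0,0,0,0.2,-0.0348,0.0084,0,0,0,0,0.2,-0.0348,0.0084,0,0,0,0,0.2]
}}

```text
clock: 12.97
eef_pos: [550.7, -265.8, 175.2]
tcp_rot: [-3.141, -0.001, 0.192]
contact_force: [0.4, 8.4, 9.1]
opening: 0.296
```

```bash
python3 arc.py 4.8 4.85 1 544.3 -212.6 55; python3 - <<'E'
from h import *
d=shot('wrist','w8'); cv2.imwrite('pics/w8b.png',d['color'])
E
```

```text
12.9667 [ 550.7 -265.8  175.2] [-3.141e+00 -1.000e-03  1.920e-01] 0.296 [0.4 8.4 9.1]
r 53.625322634101984 val 4.787411451063423
4.85 [-0.0035, 0.001]
```

View pics/w8b.png

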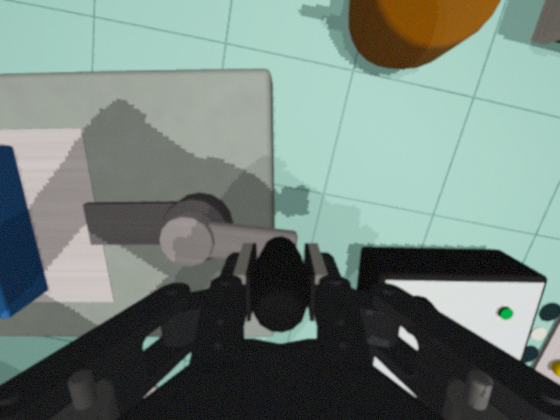

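The handle is still gripped and the arm points to the shaker's -y, at a value of about 4.79. The jaw has moved along. Now I'll release, rise and go to the lever.

>>> {"op": "drive_tool", "data": {
  "targets": [0,0,0,0,0,0,0.5,0,0,0,0,0,0,0.7,0,0,0,0,0,0,0.7,0,0,-0.03,0,0,0,0.7,0,0,-0.065,0,0,0,0.7,0,0,-0.1,0,0,0,0.7,0,0,-0.125,0,0,0,0.7,0,0,-0.125,0,0,0,0.7]
}}

```text
clock: 13.68
eef_pos: [552.7, -267.7, 305.0]
tcp_rot: [3.136, -0.007, 0.193]
contact_force: [0.5, -0.6, 0.0]
opening: 0.698
```

```bash
python3 - <<'E'
from h import *
d=shot('wrist','w9'); shot('scene','s9')
print(sense()['eef_pos'])
go(416.5,73,300,.194)
E
```

```text
[ 550.93219636 -266.77849019  300.07509128]
t [-0.0669 -0.3592 -0.0006] w [ 0.002 -0.001 -0.001] rows 8.8
```

>>> {"op": "drive_tool", "data": {
  "targets": [-0.067,-0.359,0,0,0,0,0.7,-0.067,-0.359,0,0,0,0,0.7,-0.067,-0.359,0,0,0,0,0.7,-0.067,-0.359,0,0,0,0,0.7,-0.067,-0.359,0,0,0,0,0.7,-0.067,-0.359,0,0,0,0,0.7,-0.067,-0.359,0,0,0,0,0.7,-0.067,-0.359,0,0,0,0,0.7,-0.067,-0.359,0,0,0,0,0.7,-0.067,-0.359,0,0,0,0,0.7,-0.067,-0.359,0,0,0,0,0.7,-0.067,-0.359,0,0,0,0,0.7]
}}

```text
clock: 14.78
eef_pos: [416.0, 72.9, 298.3]
tcp_rot: [3.141, 0.002, 0.194]
contact_force: [0.3, -0.4, -0.0]
opening: 0.706
```

```bash
python3 - <<'E'
from h import *
s=sense();print(s['eef_pos'],s['tcp_rot'])
go(416.5,73,207,.194)
d=shot('wrist','w10'); hsv=cv2.cvtColor(d['color'],cv2.COLOR_BGR2HSV)
m=((hsv[...,0]<6)|(hsv[...,0]>174))&(hsv[...,1]>180)&(hsv[...,2]>90); n,l,st,c=cv2.connectedComponentsWithStats(m.astype(np.uint8))
for i in range(1,n):
    if st[i,4]>150: print(st[i],c[i],px('w10',*c[i],153))
E
```

```text
[415.9848663   72.89050988 298.28646022] [3.14108680e+00 1.51006601e-03 1.93885662e-01]
t [ 0.0007 -0.0001  0.0913] w [ 0.001  0.002 -0.   ] rows 2.2
[378  99  20  21 319] [387.68652038 109.01880878] [509.7  12.7 153. ]
[373 159  20  19 267] [382.65917603 167.91011236] [468.7   4.4 153. ]
[ 260  199   38   38 1126] [278.42273535 217.60568384] [415.8  73.4 153. ]
```

>>> {"op": "drive_tool", "data": {
  "targets": [0,0,0.03,0,0,0,0.7,0,0,0.055,0,0,0,0.7,0,0,0.075,0,0,0,0.7,0,0,0.09,0,0,0,0.7,0,0,0.09,0,0,0,0.7,0,0,0.09,0,0,0,0.2,0,0,0.09,0,0,0,0.2,0,0,0.09,0,0,0,0.2,0,0,0.09,0,0,0,0.2,0,0,0.09,0,0,0,0.2],
  "force": 40
}}

```text
clock: 15.67
eef_pos: [416.6, 73.8, 210.3]
tcp_rot: [-3.14, -0.002, 0.192]
contact_force: [-3.2, 8.0, 0.7]
opening: 0.352
```

```bash
python3 - <<'E'
from h import *
s=sense();print(s['eef_pos'],s['tcp_rot'],s['opening'],s['contact_force'])
for v in np.linspace(0,.36,10)[1:].tolist()+[.32]:
    a=v-.48; print(round(v,2),[round((150*np.sin(a)+69.3)/1000,4),0,round(-(150*np.cos(a)-133)/1000,4)])
E
```

```text
[416.6476799   73.84074924 210.32181546] [-3.13981858e+00 -1.65216743e-03  1.91618882e-01] 0.35178209579946335 [-3.17266334  7.97108455  0.7175072 ]
0.04 [np.float64(0.0054), 0, np.float64(-0.0027)]
0.08 [np.float64(0.0109), 0, np.float64(-0.0052)]
0.12 [np.float64(0.0165), 0, np.float64(-0.0074)]
0.16 [np.float64(0.0221), 0, np.float64(-0.0094)]
0.2 [np.float64(0.0278), 0, np.float64(-0.0112)]
0.24 [np.float64(0.0336), 0, np.float64(-0.0127)]
0.28 [np.float64(0.0395), 0, np.float64(-0.014)]
0.32 [np.float64(0.0454), 0, np.float64(-0.0151)]
0.36 [np.float64(0.0513), 0, np.float64(-0.0159)]
0.32 [np.float64(0.0454), 0, np.float64(-0.0151)]
```

>>> {"op": "drive_tool", "data": {
  "targets": [0.0054,0,-0.0027,0,0,0,0.2,0.0109,0,-0.0052,0,0,0,0.2,0.0165,0,-0.0074,0,0,0,0.2,0.0221,0,-0.0094,0,0,0,0.2,0.0278,0,-0.0112,0,0,0,0.2,0.0336,0,-0.0127,0,0,0,0.2,0.0395,0,-0.014,0,0,0,0.2,0.0454,0,-0.0151,0,0,0,0.2,0.0454,0,-0.0151,0,0,0,0.2,0.0454,0,-0.0151,0,0,0,0.2]
}}

```text
clock: 16.5
eef_pos: [461.9, 83.0, 225.4]
tcp_rot: [-3.139, -0.003, 0.192]
contact_force: [1.0, 9.1, -3.8]
opening: 0.347
```

>>> {"op": "drive_tool", "data": {
  "targets": [0,0,0,0,0,0,0.5,0,0,0,0,0,0,0.7,0,0,0,0,0,0,0.7,0,0,-0.03,0,0,0,0.7,0,0,-0.06,0,0,0,0.7,0,0,-0.09,0,0,0,0.7,0,0,-0.09,0,0,0,0.7,0,0,-0.09,0,0,0,0.7]
}}

```text
clock: 17.17
eef_pos: [461.7, 81.8, 316.2]
tcp_rot: [3.141, -0.004, 0.193]
contact_force: [-0.6, 0.4, 0.1]
opening: 0.701
```

```bash
python3 - <<'E'
from h import *
s=sense();print(s['clock'],s['eef_pos'],s['tcp_rot'],s['opening'],s['contact_force'])
d=shot('wrist','w11'); hsv=cv2.cvtColor(d['color'],cv2.COLOR_BGR2HSV)
m=((hsv[...,0]<6)|(hsv[...,0]>174))&(hsv[...,1]>180)&(hsv[...,2]>90); n,l,st,c=cv2.connectedComponentsWithStats(m.astype(np.uint8))
for i in range(1,n):
    if st[i,4]>150:
        q=px('w11',*c[i],168); e=q[:2]-[512.6,-50.7]; print(st[i],q,np.cos(.194)*e[0]+np.sin(.194)*e[1],-np.sin(.194)*e[0]+np.cos(.194)*e[1])
b=shot('scene','s11')['color'][145:325,70:370]
a=cv2.resize(d['color'],(500,375)); b=cv2.resize(cv2.imread('pics/s11.png')[150:310,150:350],None,fx=1.5,fy=1.5,interpolation=cv2.INTER_CUBIC)
w=cv2.resize(cv2.imread('pics/w9.png'),(300,225)); o=np.zeros((600,800,3),np.uint8); o[:375,:500]=a; o[:225,500:]=w; o[230:470,500:]=b
cv2.imwrite('pics/c11.png',o)
E
```

```text
17.1667 [461.72119697  81.78832778 316.23165652] [ 3.14127091 -0.00440216  0.19260429] 0.7005682528108188 [-0.63420397  0.43012022  0.06124509]
[369 150  17  17 236] [521.5  18.5 168. ] 22.07379344286316 66.18608345446806
[ 259  201   38   38 1138] [459.8  82.6 168. ] -26.111229360505224 140.97848666120336
[365 202  17  16 205] [482.3  10.7 168. ] -17.894577668322462 66.08959138981248
```

View pics/c11.png

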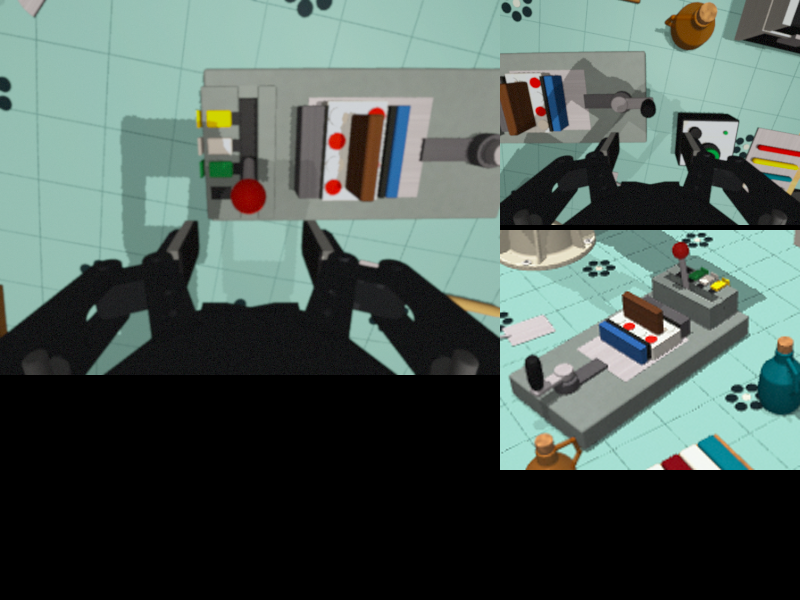

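The ball is at local x = -26 mm, beside the green clip (expected -24), so the lever is in its notch. The mould is square and clamped between both jaws. Next is the start button, with fingers shut.

```bash
python3 - <<'E'
from h import *
q=px('s11',34/1.5+150,(375-230)/1.5+150-0,116);e=q[:2]-[544.3,-212.6];print('handle',q,np.hypot(*e),(np.pi-np.arctan2(e[1],e[0])+.194)%6.283)
go(462,-422,230,.194)
E
```

```text
handle [ 561.1 -267.3  116. ] 57.22176159469406 4.608403989393115
t [-0.0948  0.4946  0.0839] w [ 0.     0.    -0.001] rows 12.2
```

```bash
python3 - <<'E'
from s2 import *
shot('side','d11')
for f,P in [('w9',(550,-267,130)),('s11',(553,-267,116)),('d11',(553,-267,116)),('w11',(505,-50,80))]:
    d=cv2.imread('pics/'+f+'.png'); g=d.max(2); u,v=proj(f,P).astype(int); y0,x0=max(v-45,0),max(u-45,0)
    m=(g[y0:v+45,x0:u+45]<55).astype(np.uint8); n,l,st,c=cv2.connectedComponentsWithStats(m)
    print(f,u,v,[(( st[i]+[x0,y0,0,0,0]).tolist(),(c[i]+[x0,y0]).round(1).tolist()) for i in range(1,n) if st[i,4]>40])
E
```

```text
w9 276 211 [([231, 171, 14, 11, 48], [237.9, 175.7]), ([263, 185, 27, 35, 746], [276.0, 202.0])]
s11 171 244 [([167, 234, 12, 23, 208], [172.6, 244.9]), ([186, 250, 19, 9, 72], [195.1, 255.0]), ([126, 272, 19, 17, 237], [135.3, 281.8])]
d11 297 287 [([293, 273, 12, 27, 278], [298.2, 286.1]), ([282, 287, 17, 20, 76], [287.9, 295.6]), ([292, 308, 12, 13, 120], [297.1, 313.9])]
w11 407 177 [([362, 132, 4, 48, 77], [363.0, 153.4]), ([388, 132, 24, 90, 1424], [399.4, 173.2]), ([424, 132, 19, 89, 685], [432.4, 174.8])]
```

```bash
python3 - <<'E'
from s2 import *
def tri(obs):
    r=lambda X:np.concatenate([pj(f,X)-[u,v] for f,u,v in obs]); o=least_squares(r,[550,-260,100],x_scale=100); return o.x.round(1),r(o.x).round(1)
def val(q): e=q[:2]-np.array([544.3,-212.6]); return np.hypot(*e).round(1),((np.pi-np.arctan2(e[1],e[0])+.194)%6.283).round(3)
X,r=tri([('s11',172.6,245.0),('d11',298.2,286.1)]); print(X,r,val(X))
# wrist: blob of top+side; compare with projected cylinder for candidates
for v in (4.6,4.7,4.8):
    a=np.pi-v+.194; c=np.array([544.3+55*np.cos(a),-212.6+55*np.sin(a)])
    out=[]
    for f in('w9','s11','d11'):
        pts=np.array([pj(f,np.array([c[0]+13*np.cos(t),c[1]+13*np.sin(t),z])) for z in(86,146) for t in np.linspace(0,6.28,40)],np.float32)
        h=cv2.convexHull(pts); M=cv2.moments(h); out.append((f,round(M['m10']/M['m00'],1),round(M['m01']/M['m00'],1),pts.min(0).round(),pts.max(0).round()))
    print(v,c.round(1),out)
E
```

```text
[ 555.3 -264.7  115.9] [ 0.  -0.1  0.   0.1] (np.float64(53.2), np.float64(4.698))
4.6 [ 560.9 -265. ] [('w9', 276.9, 198.3, array([261., 176.], dtype=float32), array([293., 219.], dtype=float32)), ('s11', 173.5, 246.1, array([166., 233.], dtype=float32), array([181., 259.], dtype=float32)), ('d11', 301.0, 286.0, array([294., 271.], dtype=float32), array([308., 302.], dtype=float32))]
4.7 [ 555.6 -266.4] [('w9', 277.3, 204.1, array([261., 182.], dtype=float32), array([293., 225.], dtype=float32)), ('s11', 171.9, 245.1, array([164., 232.], dtype=float32), array([179., 258.], dtype=float32)), ('d11', 298.4, 286.5, array([292., 271.], dtype=float32), array([305., 302.], dtype=float32))]
4.8 [ 550.1 -267.3] [('w9', 277.1, 209.9, array([261., 187.], dtype=float32), array([293., 231.], dtype=float32)), ('s11', 170.6, 244.0, array([163., 231.], dtype=float32), array([178., 257.], dtype=float32)), ('d11', 295.7, 286.8, array([289., 272.], dtype=float32), array([303., 302.], dtype=float32))]
```

Three cameras put the crank at about 4.69, against 4.79 from the tool pose. Both are past the 4.5 contact angle and close to or inside the firm range. The lever is in, so on to the button with fingers shut.

>>> {"op": "drive_tool", "data": {
  "targets": [-0.095,0.495,0,0,0,0,0,-0.095,0.495,0,0,0,0,0,-0.095,0.495,0,0,0,0,0,-0.095,0.495,0,0,0,0,0,-0.095,0.495,0,0,0,0,0,-0.095,0.495,0,0,0,0,0,-0.095,0.495,0,0,0,0,0,-0.095,0.495,0,0,0,0,0,-0.095,0.495,0,0,0,0,0,-0.095,0.495,0,0,0,0,0,-0.095,0.495,0,0,0,0,0,-0.095,0.495,0,0,0,0,0]
}}

```text
clock: 18.32
eef_pos: [461.4, -420.0, 312.5]
tcp_rot: [-3.139, 0.002, 0.192]
contact_force: [0.9, -0.1, 0.3]
opening: -0.003
```

>>> {"op": "drive_tool", "data": {
  "targets": [0,0.004,0.03,0,0,0,0,0,0.004,0.07,0,0,0,0,0,0.004,0.1,0,0,0,0,0,0.004,0.115,0,0,0,0,0,0.004,0.115,0,0,0,0,0,0.004,0.115,0,0,0,0]
}}

```text
clock: 18.82
eef_pos: [462.5, -421.5, 197.5]
tcp_rot: [-3.139, 0.002, 0.193]
contact_force: [0.4, -0.1, 0.3]
opening: 0.002
```

```bash
python3 - <<'E'
from h import *
s=sense();print(s['clock'],s['eef_pos'],s['tcp_rot'],s['opening'],s['contact_force'])
go(462,-422,148,.194)
shot('wrist','w12')
for f in ['side','scene']:
    d=shot(f,f+'12')['color']; hsv=cv2.cvtColor(d,cv2.COLOR_BGR2HSV); u,v=proj(f+'12',(462,-422,73)).astype(int)
    m=(abs(hsv[...,0].astype(int)-65)<12)&(hsv[...,1]>120); m[:v-30]=0;m[v+30:]=0;m[:,:u-30]=0;m[:,u+30:]=0
    n,l,st,c=cv2.connectedComponentsWithStats(m.astype(np.uint8))
    for i in range(1,n):
        if st[i,4]>30: print(f,(u,v),st[i],c[i],px(f+'12',*c[i],70))
E
```

```text
18.8167 [ 462.45641914 -421.48950513  197.51196426] [-3.13859659e+00  2.25912779e-03  1.92761396e-01] 0.001797979290203196 [ 0.35305717 -0.10660695  0.27208926]
t [-0.0004  0.0006  0.0495] w [-0.003  0.002 -0.001] rows 1.2
side (np.int64(248), np.int64(366)) [235 358  23  21 404] [246.35643564 367.78465347] [ 458.8 -422.5   70. ]
scene (np.int64(99), np.int64(263)) [ 91 257  18  14 189] [ 99.85185185 263.14814815] [ 458.8 -421.7   70. ]
```

>>> {"op": "drive_tool", "data": {
  "targets": [-0.001,0,0.03,0,0,0,0,-0.001,0,0.045,0,0,0,0,-0.001,0,0.05,0,0,0,0,-0.001,0,0.053,0,0,0,0,-0.001,0,0.056,0,0,0,0,-0.001,0,0.058,0,0,0,0,-0.001,0,0.0585,0,0,0,0,-0.001,0,0.0585,0,0,0,0,-0.001,0,0.0585,0,0,0,0]
}}

```text
clock: 19.72
eef_pos: [462.6, -422.5, 143.5]
tcp_rot: [3.14, -0.001, 0.193]
contact_force: [-5.3, 5.6, 17.0]
opening: 0.006
```

>>> {"op": "drive_tool", "data": {
  "targets": [0,0,0.001,0,0,0,0,0,0,0.002,0,0,0,0,0,0,0.002,0,0,0,0]
}}

```text
clock: 19.97
eef_pos: [462.7, -422.6, 143.2]
tcp_rot: [3.14, -0.001, 0.193]
contact_force: [-9.7, 9.1, 32.9]
opening: 0.002
```

```bash
python3 - <<'E'
from h import *
s=sense();print(s['clock'],s['eef_pos'],s['contact_force'])
# button centroid shift (pressed) in side/scene, handle
for f in ['side','scene']:
    d=shot(f,f+'13')['color']; hsv=cv2.cvtColor(d,cv2.COLOR_BGR2HSV); u,v=proj(f+'13',(462,-422,73)).astype(int)
    m=(abs(hsv[...,0].astype(int)-65)<12)&(hsv[...,1]>120); m[:v-30]=0;m[v+30:]=0;m[:,:u-30]=0;m[:,u+30:]=0
    n,l,st,c=cv2.connectedComponentsWithStats(m.astype(np.uint8))
    print(f,[st[i].tolist() for i in range(1,n) if st[i,4]>10])
E
```

```text
19.9667 [ 462.67521188 -422.64498733  143.17365862] [-9.74055224  9.11411842 32.94429683]
side [[235, 361, 24, 18, 194]]
scene [[92, 259, 17, 12, 92]]
```

The reading is 33 N against a hard stop and the button has visibly gone down, so it is fully pressed. I'll retreat.

>>> {"op": "drive_tool", "data": {
  "targets": [0,0,-0.03,0,0,0,0,0,0,-0.07,0,0,0,0,0,0,-0.11,0,0,0,0,0,0,-0.15,0,0,0,0,0,0,-0.15,0,0,0,0,0,0,-0.15,0,0,0,0]
}}

```text
clock: 20.57
eef_pos: [463.6, -423.5, 293.1]
tcp_rot: [3.135, -0.005, 0.193]
contact_force: [-0.6, -0.3, -0.5]
opening: -0.001
```

```bash
python3 - <<'E'
from s2 import *
s=sense();print(s['clock'],s['eef_pos'],s['contact_force'])
for f in ['side','scene']:
    d=shot(f,f+'14')['color']; hsv=cv2.cvtColor(d,cv2.COLOR_BGR2HSV)
    for nm,P,h0 in [('button',(462,-422,73),65),('ball',(460,82,168),0),('blue',(525,-105,80),108)]:
        u,v=proj(f+'14',P).astype(int); w=30
        dh=np.abs((hsv[...,0].astype(int)-h0+90)%180-90)
        m=(dh<12)&(hsv[...,1]>120)&(hsv[...,2]>50); k=np.zeros_like(m); k[max(v-w,0):v+w,max(u-w,0):u+w]=1; m&=k
        n,l,st,c=cv2.connectedComponentsWithStats(m.astype(np.uint8))
        if n>1: i=1+st[1:,4].argmax(); print(f,nm,(u,v),st[i].tolist(),c[i].round(1),px(f+'14',*c[i],P[2]))
a=cv2.absdiff(cv2.imread('pics/d11.png'),cv2.imread('pics/side14.png')).max(2)
u0,v0=proj('side14',(560,-160,50)).astype(int);print('shaker region diff d11 vs now',(a[160:300,240:340]>60).sum())
E
```

```text
20.5667 [ 463.57396146 -423.47998198  293.10728431] [-0.58339008 -0.2887126  -0.46966496]
side button (np.int64(248), np.int64(366)) [235, 358, 22, 20, 359] [245.9 367.4] [ 458.3 -423.8   73. ]
side blue (np.int64(282), np.int64(248)) [262, 237, 40, 19, 519] [282.5 245.7] [524.9 -94.8  80. ]
scene button (np.int64(99), np.int64(263)) [91, 257, 18, 13, 181] [ 99.7 263. ] [ 461.9 -422.3   73. ]
scene ball (np.int64(270), np.int64(163)) [265, 158, 11, 11, 97] [270. 163.] [458.1  83.2 168. ]
scene blue (np.int64(225), np.int64(225)) [216, 211, 32, 28, 434] [232.1 224.2] [530.7 -89.6  80. ]
shaker region diff d11 vs now 1958
```

```bash
python3 -c "
from rig import *
print(sign_off())"
```

```text
the job is handed in; nothing more can be done
None
```

I ran the whole sequence and handed the job in at about 20.6 s of the 72 s allowed; the hand-in gave no verdict. The mould's grip force was never measured.

- **Mould:** it was set on the bed square and centred lengthwise. After clamping, the pictures show it square between the two jaws.
- **Crank:** I turned it clockwise and stopped at about 4.79 rad by the tool's position. The cameras put the handle at only about 4.69, so the two disagree. Both are well past the 4.5 rad contact angle, but the camera figure is just under the 4.7–4.9 firm range. I left it there, because tightening after the lever was in could have broken the step order.
- **Lever:** it sits in the notch beside the green clip. The ball measured 26 mm to the robot side of centre, against 24 mm expected, which is about 0.31 rad. It was still there at the last check.
- **Start button:** it was pressed to a hard stop at 33 N, though the stop came about 3 mm higher than the stated button height would give. The pictures showed it go down and spring back up.
- **Surroundings:** I did not run a separate check on the things standing around. I saw no contact with them. At the end the arm was clear, with no contact force.

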